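# Move the desiccant cartridge to the gauge dock

## Robot

A 6-joint arm with a two-finger parallel gripper is mounted at the origin on a cart in front of the work surface, level with it; the furniture and walls round the work are solid. World frame = base frame: x ahead of the robot, y to its left, z up, the work surface at z = 0. Lengths are in mm, angles in rad, forces in N, time in s.
With the tool pointing down it reaches from about 400 to 925 mm from the base axis. Payload 12.5 kg.
Tool frame: the origin (TCP) lies at the very end of the fingers, on their centre line; the grasp point (between the pads) lies 19 mm behind it (env.grasp_offset is the distance from the TCP to the grasp point, in mm); z points along the fingers, y is the direction in which the jaws open and shut (so a half turn about z gives the same grasp; the last joint's range is limited). The gripper opens to 95 mm and grips with 3 to 60 N. Pads are 20 mm wide; open, the fingers measure 119 mm over their backs; the gripper's body (75 mm by 180 mm) begins 59 mm behind the grasp point.
Start: joints at [1.229, 0.491, 1.559, -0, 1.092, -0.106], TCP at [145.995, 607.727, 214.661] pointing down, gripper open.
Joint ranges: [-3.1, 3.1], [-0.84, 2.19], [0.05, 2.79], [-1.13, 4.28], [0.06, 2.93], [-2.69, 2.69]. Speed limits (rad/s): [2.22, 2.22, 2.79, 3.14, 3.14, 3.14].

## Interface

Orientations are given as [roll, pitch, yaw] about the fixed x, y, z axes, in that order (R = Rz(yaw) Ry(pitch) Rx(roll)).
In Python, from cell import env gives the robot as it stands. The module is installed in compiled form; this text tells all that it offers.
- The arm moves only by the shell command python3 -m pendant 'ROWS'. ROWS is JSON, one flat list of numbers, 5 for each row, row after row: the shift along the tool's x, y, z as a fraction of full scale, then the turn about the tool's z as a fraction of full scale, then the gripper's target within -1 to 1 (shut at 1, half-way at 0, fully open at -1). In form: [x, y, z, turn, grip, x, y, z, turn, grip, ...]. A call has 1 to 10 rows; each row shifts and turns the commanded pose from where the row before left it, along the tool's axes as they then stand; what a row does not reach is not made up. Full scale, the value 1, is 0.4 m for a shift and 180 degrees for a turn. A row lasts 1/8 s, in which the tool goes at most 62.5 mm and 10.7 degrees, less where a joint would pass 70% of its speed; a pose out of reach is approached as far as the arm can. A call with a number of a shift or a turn outside -1 to 1 is refused whole. A call with a gripper value outside its range is refused whole. The fingers move at their own pace and stop on an object; the grip force is fixed at half the most. Time passes only in rows, so rows that do not move let the fingers close. It gives the time, the measured TCP pose, the force and the opening at its end, in the units of the state.
- env.state(): the state, without advancing time (a new reading comes with each control period).
- env.read_camera(name): name is "side" or "top" or "wrist"; returns the picture (400x640x3 uint8, red, green, blue); there is no depth.
- env.camera_model(name): a dict with "fx", "fy", "cx", "cy" (pixels), "view" (4x4, takes a point from world to camera coordinates); the wrist camera has in their place "tool_from_camera" (4x4, takes a point from camera to tool coordinates, whose origin is the TCP and whose axes are the flange's). Camera axes: x right, y down, z forward; pixel columns grow to the right and rows downward; lengths in mm; the calibration is good to about 2 mm. A picture is of the moment at which its call begins: read the wrist's pose just before it. camera_model takes no time and is no camera call.
- env.job_done(): hands the job in, once; it reports no verdict.
Trained networks look in the newest picture that a camera, given by its name, has taken for a name from the list of things; names that differ only in an ending like _2 or _b are one class to them, and where a whole thing is asked for, a point or a joint stands for the part that bears it (a point fixed in the world has none). Each returns a list of dicts, best first, with "confidence" (0 to 1); they miss things now and then, are a little off and sometimes report something else, mostly with a low value. They report only what shows in the picture. A call takes as long as a camera call. They do not tell look-alikes from the thing itself.
- env.masks_of(thing, camera): "region" (400x640 bool, what is visible of it).
- env.landmark_of(thing, camera): "xyz" ([x, y, z] in mm, in world coordinates, good to about 4 mm: a listed point, or the origin of a listed thing).
The state is a dict: "t": time; "joints": joint angles; "qvel": joint speeds; "tau": joint torques, N m; "eef_pos": TCP position; "tcp_rot": TCP orientation; "ft_force": force on the tool from outside, world axes, zero at the start; "moment": the same for the moment, N m; "opening": opening from 0.0 (shut) to 1.0 (fully open).
Only numpy, scipy, OpenCV 4.12 (cv2) and the standard library are available. Lean on these libraries where they do the work, as an engineer would, in place of code of your own. Each camera call takes 0.05 s, during which the arm holds its last target.

## Task

The drying-agent cartridge for the filament boxes is clipped into the plain holder. Pinch its two sprung side tabs together to free it, draw it straight out without tearing at the catches, and seat it fully home in the empty dock with the round gauge, whose socket height varies: keep the tabs pinched, press it down gently against the sprung seat until you feel it bottom, then let the tabs go so that they catch and it stays down. Treat the plastic gently and leave the other things where they are.

Things in the scene. Friction and masses are not known exactly. Their poses are not given: they have to be found in the camera images.
- cartridge: white cartridge, 120 g, 80 mm high. Origin: centre of its underside; x along its width, y through its thickness, z up; alike after a half turn. Nose 44 x 25 mm, z 0 to 34 mm, lowest 5 mm tapered 2.5 mm. Upper body 56 x 25 mm; its shoulders (both x ends) rest on the socket's rim when home. Its forces on holder or dock, all touching places added (sideways jamming too), must stay below 32 N
- pinch_point (a point): centre of the cartridge, 64 mm above its underside, axes as the cartridge: the point between the two ribbed thumb paddles on its +y and -y faces (24 mm wide in x, 44 to 78 mm above its underside). Take them here, closing along y: 48 mm over the paddles when free, 40 mm fully pinched
- tab_a: the cartridge's tab on its +y side, axes and (while free) origin as the cartridge. It slides straight inwards 4 mm to a hard stop, spring 6 N free to 12 N pinched. Low on it a barb, 10 to 22 mm above the underside, square on top, catches 2.5 mm under a lip of the socket; clear when pressed in 3 mm or more. Finger force on it must stay below 45 N
- tab_b: like tab on the cartridge's -y side, sliding towards +y. With the tabs free, pulling the cartridge out or pressing it in takes more than the 32 N allowed. A sprung seat in the dock's socket meets the cartridge 8 mm before home with 6 N and pushes 10 N at home, where the rim stops it hard: force rises fast. If the tabs do not catch, it lifts the cartridge. Finger force on it must stay below 45 N
- holder: plain grey plastic socket block 68 x 64 mm, 42 mm high, on a 78 x 92 mm foot plate, fixed, no gauge. Origin: centre of its underside, z up. The cartridge is clipped in it at the start, axes alike (tabs on the holder's +y and -y sides), its underside 8 mm above the holder's
- dock: black plastic dock, fixed: a 130 x 78 mm foot plate that reaches to +x and carries there, 62 mm from the origin, a 40 mm high box with a round dial on top; over the origin an empty socket head like the holder's block (68 x 64 x 42 mm) on four posts. Origin: underside below the socket's centre, z up. The head's height is set by hand: its rim stands 58 to 70 mm above the origin, not measured
- dock_home (a point): 24 mm above the dock's underside on the socket's axis, axes as the dock (tabs go to +y and -y): where the cartridge's origin lies when home if the head is set lowest; true home is 0 to 12 mm above it, to be felt. Mouth: 47 mm in x, 27 mm in y (1 to 1.5 mm play a side), with 28 mm wide slots at the y sides for the tabs
- gear: bystander: orange toothed wheel, 42 mm, 10 mm high, origin under its centre
- tin: bystander: round grey tin, 43 mm, 21 mm high, origin under its centre
- sanding_block: bystander: brown sanding sponge block 48 x 68 x 24 mm, origin under its centre
- cell: bystander: round battery cell lying, 14 mm thick, 50 mm long, origin under its centre
Mind the look-alikes: they are no part of the job. What is shaped like the cartridge but brown, pink or yellow is not meant.

How it is judged (in metres and radians):
On the way:
1. the cartridge is drawn clear of the holder, its underside above the rim (z of cartridge in the frame of holder above 0.05 m), for 0.1 s.
At the end, for the whole second after the job is handed in: the cartridge stands home in the gauge dock at rest, caught by both tabs: each sprung out to within 1.5 mm, its underside at most 15.5 mm above dock_home (highest head setting, play and a little), within 4 mm sideways, lined up within 0.12 rad and upright within 0.08 rad (horizontal distance between cartridge and dock_home below 0.004 m and z of cartridge in the frame of dock_home below 0.0155 m and angle between the x axis of cartridge and the x axis of dock, either way round below 0.12 rad and angle between cartridge's own z axis and vertical below 0.08 rad and linear speed of cartridge below 0.02 m/s and y of tab_a in the frame of cartridge above -0.0015 m and y of tab_b in the frame of cartridge below 0.0015 m); the robot touches nothing.
It fails at once if cartridge pulled or pushed against the holder with more than 32 N (contact force between cartridge and holder above 32 N).
It fails at once if cartridge pushed against the dock with more than 32 N (contact force between cartridge and dock above 32 N).
It fails at once if a tab squeezed with more than 45 N (contact force between the fingers and tab_a above 45 N or contact force between the fingers and tab_b above 45 N).
It fails at once if a bystander moved more than 20 mm (distance of any of gear, tin, sanding_block, cell from where it was at the start of the episode above 0.02 m).
It also fails if it takes over 48 s, if anything falls off the work surface, if the arm or the gripper's body presses on something with over 40 N, if the wrist force passes 120 N, or if a joint passes its speed limit or range.

## Working session

There is one attempt and no reset: what is moved stays moved. The work goes in short steps, Python scripts to look and compute and a shell command to move; the robot and the scene stay as the last step left them, time stands still between calls to the robot, and variables do not carry over. Pictures are saved under pics/ and viewed, and the job is handed in when it is done.

```bash
mkdir -p pics; ls; cat > h.py <<'E'
import numpy as np, cv2
from cell import env
def save(n,im,s=1,crop=None):
    if crop: a,b,c,d=crop; im=im[b:d,a:c]
    im=cv2.resize(im,None,fx=s,fy=s,interpolation=cv2.INTER_CUBIC)
    cv2.imwrite('pics/'+n,im[:,:,::-1])
E
python3 - <<'E'
from h import *
s=env.state(); print(s); print(env.grasp_offset)
for c in ['side','top']:
    save(c+'0.png',env.read_camera(c)); m=env.camera_model(c); print(c,m)
    for t in ['cartridge','pinch_point','tab_a','holder','dock','dock_home','gear','tin','sanding_block','cell']:
        print(c,t,[(np.round(d['xyz'],0).tolist(),round(d['confidence'],2)) for d in env.landmark_of(t,c)])
E
```

```text
pics
{'t': 0.0, 'joints': array([ 1.22938867e+00,  4.91533538e-01,  1.55946549e+00,  1.05383482e-05,
        1.09170580e+00, -1.05638481e-01]), 'qvel': array([-0.00091499, -0.00104676,  0.00060565,  0.00137366, -0.00021841,
        0.00075617]), 'tau': array([ 5.43871956e-04, -6.12640285e+01, -2.58179462e+01,  6.93102856e-02,
        4.82839916e-02, -1.59831447e-04]), 'eef_pos': array([145.90770516, 607.4691714 , 214.07239333]), 'tcp_rot': array([-3.14048766e+00, -1.26564646e-04,  2.90581855e+00]), 'ft_force': array([ 0.16146293,  0.20362297, -0.90711112]), 'moment': array([-0.07127348, -0.05304558,  0.05822655]), 'opening': 1.0005501978683307}
18.8
side {'fx': 431.10088218808744, 'fy': 431.10088218808744, 'cx': 321.6518720028739, 'cy': 204.59960179067542, 'view': array([[-9.15551123e-01, -4.01960867e-01, -1.39141003e-02,
         4.24630776e+02],
       [-3.09145925e-01,  7.25432608e-01, -6.14960428e-01,
         2.46754443e+02],
       [ 2.57283769e-01, -5.58726223e-01, -7.88435204e-01,
         7.42529460e+02],
       [ 0.00000000e+00,  0.00000000e+00,  0.00000000e+00,
         1.
[... 1522 characters left out ...]
nch_point [([475.0, -88.0, 67.0], 0.96), ([511.0, -198.0, 72.0], 0.83), ([568.0, -82.0, 62.0], 0.8), ([496.0, 5.0, 63.0], 0.56)]
top tab_a [([518.0, -198.0, 11.0], 0.64), ([564.0, -84.0, 1.0], 0.61), ([516.0, -199.0, 11.0], 0.56), ([500.0, 6.0, 1.0], 0.55), ([499.0, 6.0, 2.0], 0.5), ([569.0, -84.0, -1.0], 0.45), ([471.0, -85.0, -2.0], 0.43), ([472.0, -78.0, -1.0], 0.38)]
top holder [([514.0, -202.0, 4.0], 0.96)]
top dock [([551.0, 128.0, -4.0], 0.71)]
top dock_home [([545.0, 122.0, 22.0], 0.64)]
top gear [([388.0, -17.0, -0.0], 0.52)]
top tin [([517.0, -201.0, 11.0], 0.75), ([376.0, -270.0, -2.0], 0.58)]
top sanding_block [([643.0, -190.0, 0.0], 0.75)]
top cell [([371.0, -154.0, 3.0], 0.58)]
```

View pics/side0.png

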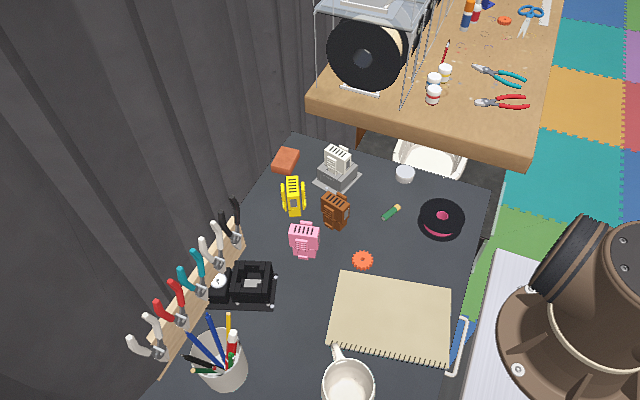

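View pics/top0.png

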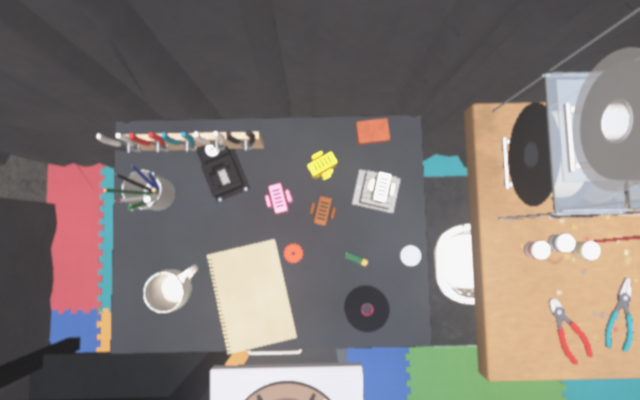

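Candidates: white in grey holder (side 337,162; top 381,187), yellow (292,195; 322,165), brown (335,210; 322,211), pink (304,240; 278,198). Only the white one matches the description. I'll confirm it in a crop.

```bash
python3 - <<'E'
from h import *
a=cv2.imread('pics/side0.png')[:,:,::-1];b=cv2.imread('pics/top0.png')[:,:,::-1]
A=cv2.resize(a[130:210,280:380],(400,320),interpolation=cv2.INTER_CUBIC)
B=cv2.resize(b[150:230,330:430],(400,320),interpolation=cv2.INTER_CUBIC)
C=cv2.resize(a[250:330,190:290],(400,320),interpolation=cv2.INTER_CUBIC)[:280]
D=cv2.resize(b[130:210,180:280],(400,320),interpolation=cv2.INTER_CUBIC)[:280]
save('crop0.png',np.vstack([np.hstack([A,B]),np.hstack([C,D])]))
E
```

```text
(no output)
```

View pics/crop0.png

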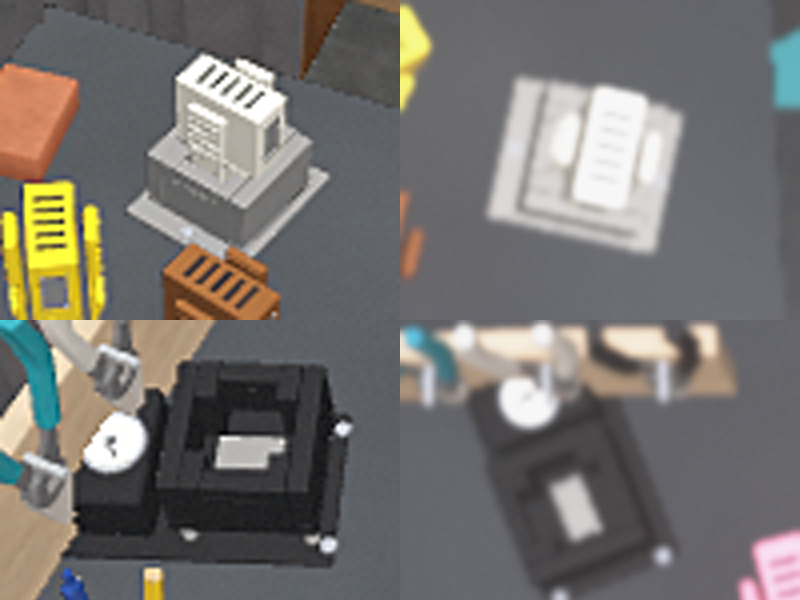

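The crop confirms the white cartridge, with slots and paddles, sitting in the plain grey holder. The dock is black with the dial at its upper left in the top view. Next I'll get the wrist camera geometry, check the bench and rack clearance, and plan the route.

```bash
cat >> h.py <<'E'
from scipy.spatial.transform import Rotation as Rn
def proj(P,c):
    m=env.camera_model(c); p=m['view'][:3,:3]@np.array(P,float)+m['view'][:3,3]
    return np.array([m['fx']*p[0]/p[2]+m['cx'],m['fy']*p[1]/p[2]+m['cy']])
def ray(uv,c,st=None):
    m=env.camera_model(c); d=np.array([(uv[0]-m['cx'])/m['fx'],(uv[1]-m['cy'])/m['fy'],1])
    if c=='wrist':
        T=m['tool_from_camera']; R=Rn.from_euler('xyz',st['tcp_rot']).as_matrix()
        return st['eef_pos']+R@T[:3,3], R@T[:3,:3]@d
    R=m['view'][:3,:3]; return -R.T@m['view'][:3,3], R.T@d
def atz(uv,c,z,st=None):
    o,d=ray(uv,c,st); return o+d*(z-o[2])/d[2]
def tri(rs):
    A=np.zeros((3,3));b=np.zeros(3)
    for o,d in rs:
        d=d/np.linalg.norm(d);M=np.eye(3)-np.outer(d,d);A+=M;b+=M@o
    return np.linalg.solve(A,b)
def projw(P,st):
    m=env.camera_model('wrist');T=m['tool_from_camera'];R=Rn.from_euler('xyz',st['tcp_rot']).as_matrix()
    p=R.T@(np.array(P,float)-st['eef_pos']); p=T[:3,:3].T@(p-T[:3,3])
    return np.array([m['fx']*p[0]/p[2]+m['cx'],m['fy']*p[1]/p[2]+m['cy']])
E
python3 - <<'E'
from h import *
print(env.camera_model('wrist'))
# bench near edge corner: side (307,98) top? ; 
for n,s,t in [('benchcorner far',(308,97),(472,104)),('benchcorner near',(527,158),(480,378)),('rack pliers black top',(238,200),(250,134))]:
    print(n,tri([ray(s,'side'),ray(t,'top')]))
for z in (0,100,200): print(atz((475,190),'top',z), atz((250,140),'top',z))
R=Rn.from_euler('xyz',env.state()['tcp_rot']).as_matrix()
for tgt in [(546,122),(514,-201)]: 
    d=np.array([*tgt,0])-env.state()['eef_pos']; print(R.T@d)
print(R)
E
```

```text
{'fx': 315.73414159117624, 'fy': 315.73414159117624, 'cx': 314.8477246156454, 'cy': 197.5140479888805, 'tool_from_camera': array([[-9.67144591e-04, -9.60853604e-01, -2.77054899e-01,
         7.84301266e+01],
       [ 9.99998025e-01, -1.41034728e-03,  1.40042492e-03,
         7.34353910e-01],
       [-1.73634695e-03, -2.77052998e-01,  9.60853070e-01,
        -1.69193410e+02],
       [ 0.00000000e+00,  0.00000000e+00,  0.00000000e+00,
         1.00000000e+00]])}
benchcorner far [ 691.01107963 -411.54872487   28.15477253]
benchcorner near [ 134.73190311 -388.29396408   44.08104794]
rack pliers black top [604.05299338  46.05487107 166.27661306]
[ 515.11502951 -416.09034739    0.        ] [635.73283218  72.02077699   0.        ]
[ 505.32066873 -378.50411891  100.        ] [613.13261402  57.78479257 100.        ]
[ 495.52630796 -340.91789044  200.        ] [590.53239586  43.54880816 200.        ]
[-502.38965471 -378.8881508   214.6538856 ]
[-546.71975371 -700.42794739  214.61479463]
[[-9.72338631e-01  2.33575644e-01  6.58503891e-05]
 [ 2.33575651e-01  9.72338625e-01  1.14500801e-04]
 [-3.72842784e-05  1.26714600e-04 -9.99999991e-01]]
```

```bash
python3 -m pendant '[-0.1,-0.075,-0.03,0,-1,-0.1,-0.075,-0.03,0,-1,-0.1,-0.075,-0.03,0,-1,-0.1,-0.075,0,0,-1,-0.1,-0.075,0,0,-1,-0.1,-0.075,0,0,-1,-0.1,-0.075,0,0,-1,-0.1,-0.075,0,0,-1,-0.1,-0.075,0,0,-1,-0.1,-0.075,0,0,-1]' && python3 -m pendant '[-0.1,-0.075,0,0,-1,-0.1,-0.075,0,0,-1,-0.05,-0.04,0,0,-1,0,0,0,0,-1]'
python3 - <<'E'
from h import *
s=env.state(); print(s['t'],s['eef_pos'],s['tcp_rot'],s['ft_force'],s['qvel'].max())
save('w1.png',env.read_camera('wrist'))
import pickle; pickle.dump(s,open('w1.pkl','wb'))
for t in ['dock','dock_home']: print(t,[(np.round(d['xyz'],0).tolist(),round(d['confidence'],2)) for d in env.landmark_of(t,'wrist')])
E
```

```text
t: 2.35
eef_pos: [465.8, 221.2, 250.9]
tcp_rot: [3.141, 0.0, 2.906]
ft_force: [1.2, 1.2, -0.5]
opening: 0.999
t: 2.85
eef_pos: [545.0, 124.1, 250.3]
tcp_rot: [-3.142, -0.0, 2.903]
ft_force: [0.2, 0.9, -0.2]
opening: 1.002
2.85 [544.96581705 124.08577913 250.33147038] [-3.14152555e+00 -2.34453264e-04  2.90343205e+00] [ 0.1981612   0.92975904 -0.21920547] 0.040645707689292876
dock [([546.0, 121.0, 2.0], 0.75)]
dock_home [([548.0, 127.0, 23.0], 0.79)]
```

View pics/w1.png

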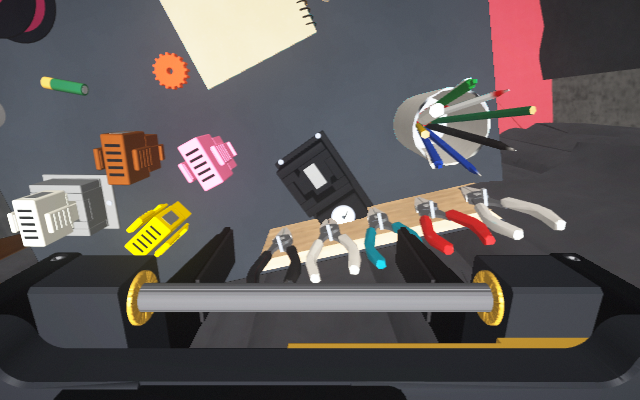

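The wrist view shows the dock with its seat pad at about (315,175), the dial at (343,213), and the plier rack below that. I'll enlarge it to pick corners.

```bash
python3 - <<'E'
from h import *
a=cv2.imread('pics/side0.png')[:,:,::-1];w=cv2.imread('pics/w1.png')[:,:,::-1]
A=cv2.resize(a[252:317,200:290],None,fx=8,fy=8,interpolation=cv2.INTER_CUBIC)
save('crop1.png',cv2.resize(A,(720,520)))
save('crop2.png',w,7,(265,120,375,205))
E
```

```text
(no output)
```

View pics/crop1.png

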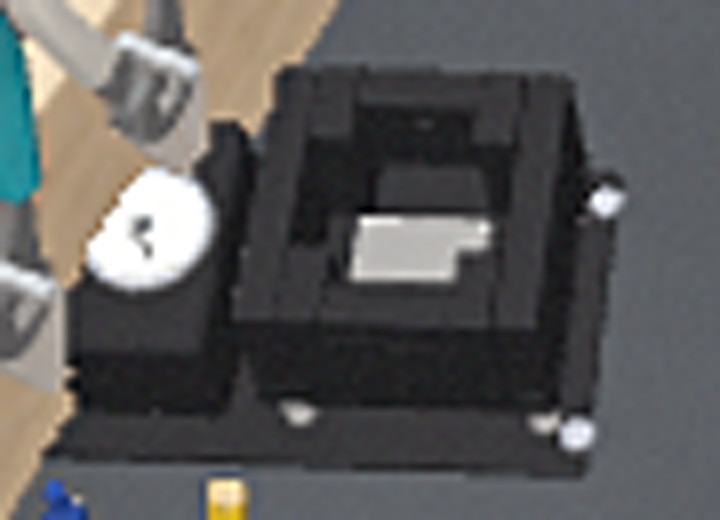

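View pics/crop2.png

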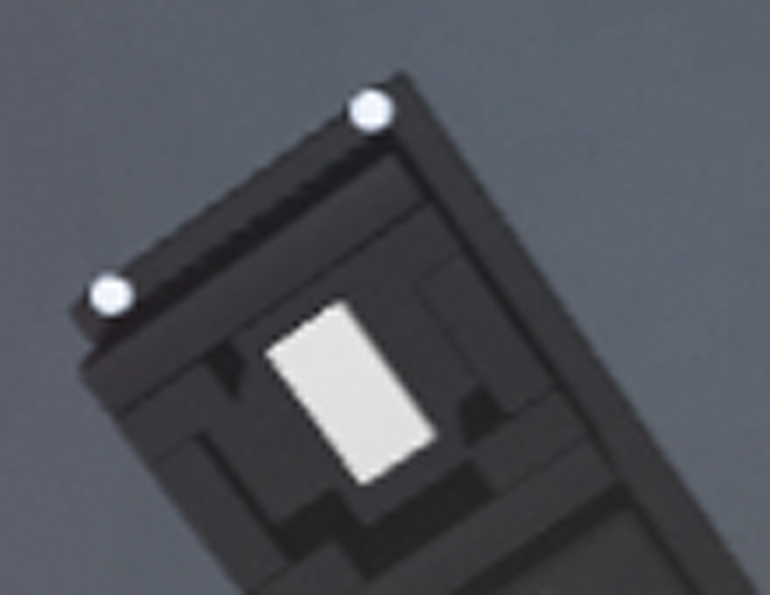

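```bash
python3 - <<'E'
from h import *
import pickle; s=pickle.load(open('w1.pkl','rb'))
w=lambda u,v:ray((265+u/7,120+v/7),'wrist',s); a=lambda u,v:ray((200+u/8,252+v/8),'side')
P={}
for n,wp,ap in [('-x-y',(80,365),(572,75)),('-x+y',(395,153),(545,325)),('+x+y',(622,487),(235,322)),('screw+y',(370,108),(577,433)),('screw-y',(110,295),(605,200))]:
    P[n]=tri([w(*wp),a(*ap)]); print(n,P[n].round(1))
h=(P['-x-y']+P['+x+y'])/2; print('centre',h)
d=P['-x+y']-P['-x-y'];print('len',np.linalg.norm(d),'yaw',np.arctan2(-d[0],d[1]))
d=P['screw+y']-P['screw-y'];print('len',np.linalg.norm(d),'yaw',np.arctan2(-d[0],d[1]))
d=P['+x+y']-P['-x+y'];print('len',np.linalg.norm(d),'yaw',np.arctan2(d[1],d[0]))
E
```

```text
-x-y [526.5  83.9  68.9]
-x+y [504.7 140.6  67. ]
+x+y [567.1 165.1  65.5]
screw+y [503.2 138.5  10.2]
screw-y [524.9  83.2  10.3]
centre [546.82789429 124.49564158  67.1717622 ]
len 60.7486583169491 yaw 0.36676406495880287
len 59.4626351609271 yaw 0.3747906564534964
len 67.04227912432835 yaw 0.3737610531851142
```

Dock: centre about (546.8,124.5), yaw about 0.37, rim about 67 mm. That agrees with the network and with the 58–70 range. Next is the clearance of the plier handles against the gripper body.

```bash
python3 - <<'E'
from h import *
a=cv2.imread('pics/side0.png')[:,:,::-1];w=cv2.imread('pics/w1.png')[:,:,::-1]
A=cv2.resize(a[190:290,160:260],(400,400),interpolation=cv2.INTER_CUBIC)
B=cv2.resize(w[200:300,240:340],(400,400),interpolation=cv2.INTER_CUBIC)
save('crop3.png',np.hstack([A,B]))
E
```

```text
(no output)
```

View pics/crop3.png

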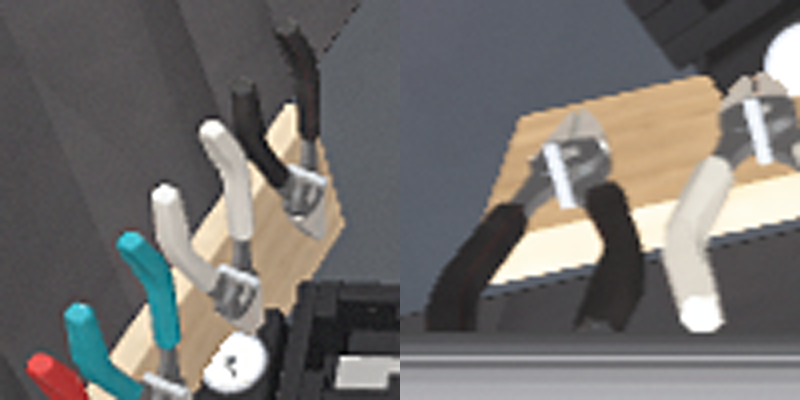

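```bash
python3 - <<'E'
from h import *
import pickle; s=pickle.load(open('w1.pkl','rb'))
for n,w,a in [('blackhead',(575,155),(307,185)),('white-y tip',(700,315),(211,128)),('black+y tip',(605,322),(243,85)),('black-y bend',(500,220),(310,130)),('rack top corner',(480,285),(290,105))]:
    print(n,tri([ray((240+(w[0]-400)/4,200+w[1]/4),'wrist',s),ray((160+a[0]/4,190+a[1]/4),'side')]).round(0))
E
```

```text
blackhead [594.  78. 103.]
white-y tip [603. 111. 184.]
black+y tip [596.  93. 194.]
black-y bend [605.  55. 110.]
rack top corner [626.  42. 101.]
```

```bash
python3 -m pendant '[0.07,-0.09,0,0,-1,0.07,-0.09,0,0,-1,0,0,0,0,-1]'
python3 - <<'E'
from h import *
s=env.state(); print(s['t'],s['eef_pos'],s['tcp_rot'],s['ft_force'],s['qvel'].max())
save('w2.png',env.read_camera('wrist'))
import pickle; pickle.dump(s,open('w2.pkl','wb'))
E
```

```text
t: 3.38
eef_pos: [470.9, 68.4, 251.2]
tcp_rot: [3.141, 0.0, 2.906]
ft_force: [1.2, 0.6, 0.4]
opening: 1.002
3.375 [470.85836763  68.3708385  251.21974858] [3.14146104e+00 1.56514108e-04 2.90587923e+00] [1.20814787 0.61726199 0.37543242] 0.040870290605218934
```

View pics/w2.png

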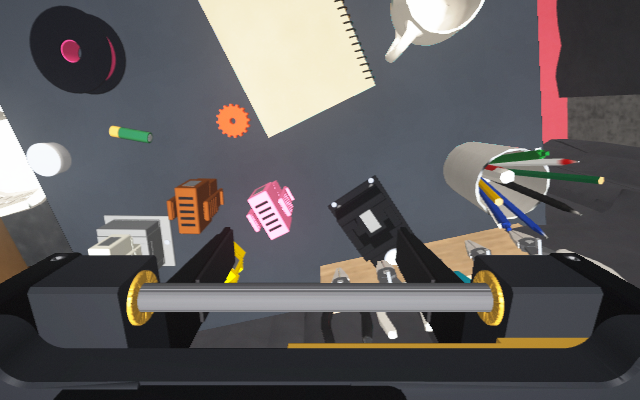

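```bash
python3 - <<'E'
from h import *
w=cv2.imread('pics/w2.png')[:,:,::-1]
save('crop4.png',w,5,(310,240,470,350))
E
```

```text
(no output)
```

View pics/crop4.png

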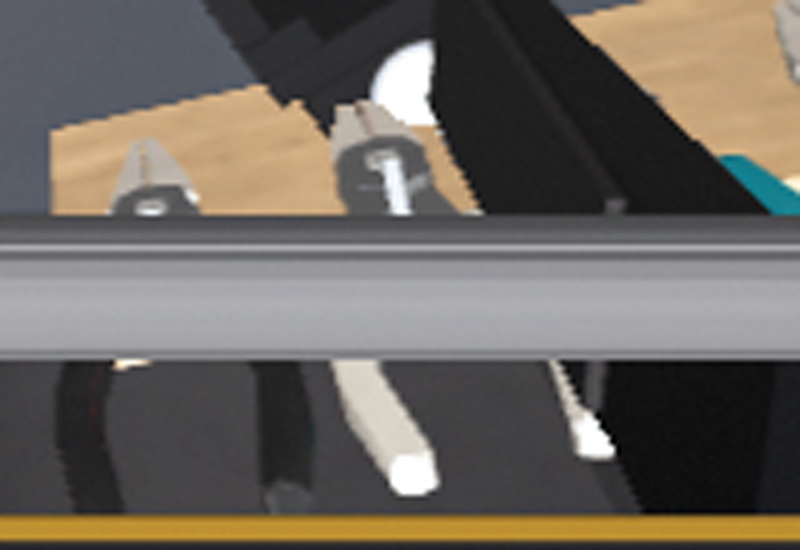

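```bash
python3 - <<'E'
from h import *
import pickle; s1=pickle.load(open('w1.pkl','rb'));s2=pickle.load(open('w2.pkl','rb'))
for n,w1,w2,a in [('white-y',(315,279.5),(392.4,334.4),(212.7,222)),('white+y',(357,270),(428.4,328),(201,237.5)),('black+y',(291.2,280.5),(367.6,340),(220.7,211.2))]:
    P=tri([ray(w1,'wrist',s1),ray(w2,'wrist',s2),ray(a,'side')])
    print(n,P.round(0),projw(P,s1)-w1,projw(P,s2)-w2,proj(P,'side')-a, proj(P,'top'))
    P=tri([ray(w1,'wrist',s1),ray(w2,'wrist',s2)]);print(P.round(0))
    d=P[:2]-[547,124.3];c,q=np.cos(.372),np.sin(.372); print('dockframe',d[0]*c+d[1]*q,-d[0]*q+d[1]*c)
E
```

```text
white-y [605. 110. 180.] [-1.00966927 -1.26688816] [0.34561738 1.08303663] [-0.38282096  0.21699681] [214.35450261 134.97717032]
[610. 110. 174.]
dockframe 53.2708875263849 -36.34560817175559
white+y [605. 144. 182.] [-3.6140113  -0.09313224] [2.42422137 0.53462789] [-0.42521838  0.62404389] [194.86333388 135.53315385]
[614. 146. 168.]
dockframe 70.583540211423 -4.29772304041175
black+y [602.  88. 183.] [-2.78933475  1.65677424] [ 1.72310698 -0.44406753] [0.02796139 0.78198651] [226.13052464 136.09476119]
[606.  88. 177.]
dockframe 42.032766443698705 -55.41799030158294
```

```bash
python3 -m pendant '[-0.12,0.08,0,0,-1,-0.12,0.08,0,0,-1,0,0,0,0,-1,0,0,0,0,-1]'
python3 - <<'E'
from h import *
s=env.state(); print(s['t'],s['eef_pos'],s['qvel'].max())
save('w3.png',env.read_camera('wrist'))
import pickle; pickle.dump(s,open('w3.pkl','wb'))
E
python3 -m pendant '[0,-0.12,0,0,-1,0,-0.12,0,0,-1,0,0,0,0,-1,0,0,0,0,-1]'
python3 - <<'E'
from h import *
s=env.state(); print(s['t'],s['eef_pos'],s['qvel'].max())
save('w4.png',env.read_camera('wrist'))
import pickle; pickle.dump(s,open('w4.pkl','wb'))
a=cv2.imread('pics/w3.png')[:,:,::-1];w=cv2.imread('pics/w4.png')[:,:,::-1]
A=cv2.resize(a[160:290,200:400],None,fx=2,fy=2,interpolation=cv2.INTER_CUBIC)
B=cv2.resize(w[160:290,200:400],None,fx=2,fy=2,interpolation=cv2.INTER_CUBIC)
save('crop5.png',cv2.resize(np.vstack([A,B]),None,fx=1.1,fy=1.1))
E
```

```text
t: 3.92
eef_pos: [580.9, 109.1, 250.0]
tcp_rot: [-3.141, -0.001, 2.907]
ft_force: [0.6, 0.3, -0.5]
opening: 1.0
3.925 [580.94288658 109.08482813 250.03631088] 0.019382540402959697
t: 4.47
eef_pos: [558.6, 15.0, 251.2]
tcp_rot: [3.141, 0.001, 2.905]
ft_force: [0.1, 0.0, -0.2]
opening: 1.003
4.475 [558.615657    15.04426925 251.19809838] 0.020138887951280528
```

View pics/w3.png

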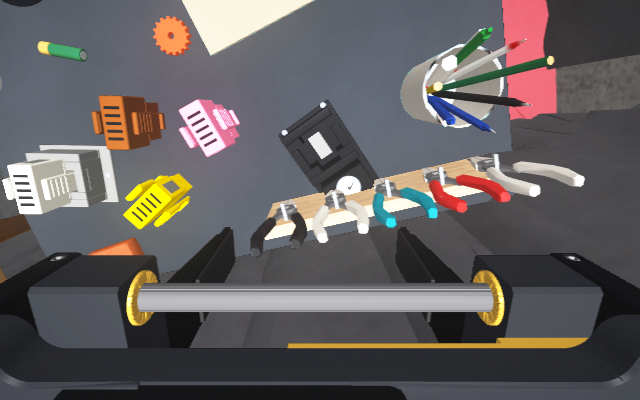

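View pics/w4.png

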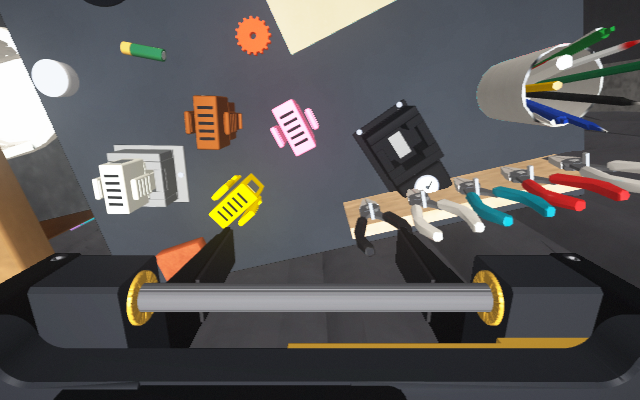

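```bash
python3 - <<'E'
from h import *
a=cv2.imread('pics/w3.png')[:,:,::-1];w=cv2.imread('pics/w4.png')[:,:,::-1]
A=cv2.resize(a[185:265,240:380],(800,458)[:2],interpolation=cv2.INTER_CUBIC)
save('c3.png',cv2.resize(a[185:265,240:380],(798,456),interpolation=cv2.INTER_CUBIC))
save('c4.png',cv2.resize(w[185:265,350:490],(798,456),interpolation=cv2.INTER_CUBIC))
E
```

```text
(no output)
```

View pics/c3.png

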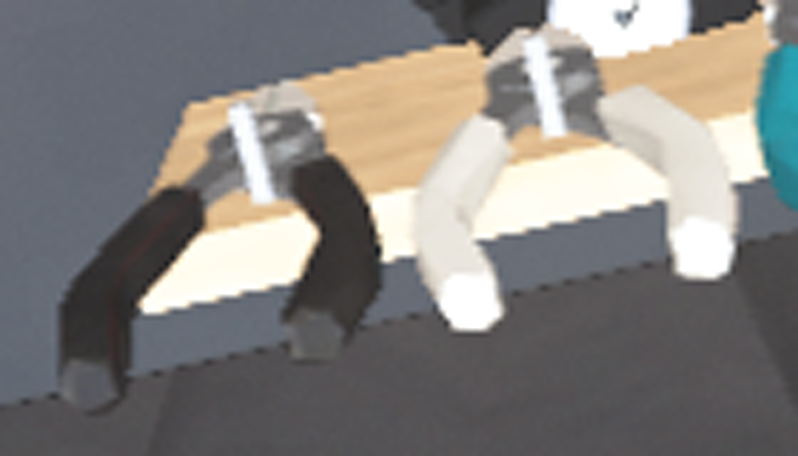

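View pics/c4.png

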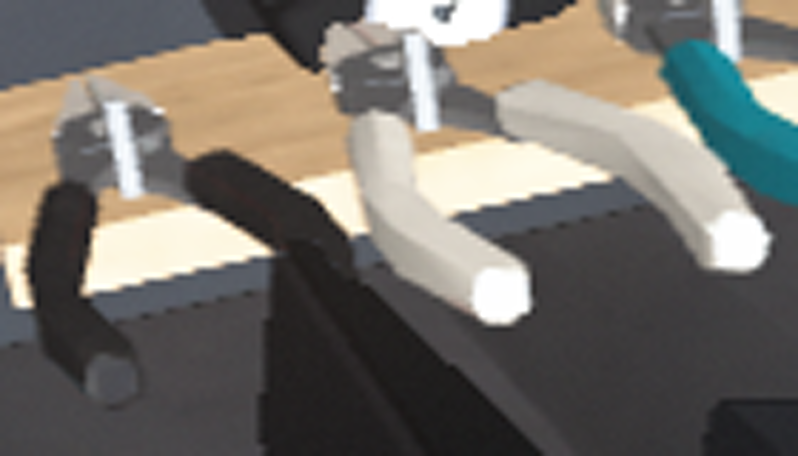

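```bash
python3 - <<'E'
from h import *
import pickle; s1=pickle.load(open('w1.pkl','rb'));s3=pickle.load(open('w3.pkl','rb'));s4=pickle.load(open('w4.pkl','rb'))
f=5.7
A=lambda u,v:ray((240+u/f,185+v/f),'wrist',s3);B=lambda u,v:ray((350+u/f,185+v/f),'wrist',s4)
def rep(n,P):
    d=P[:2]-[547,124.3];c,q=np.cos(.372),np.sin(.372); print(n,P.round(0),'dockframe',d[0]*c+d[1]*q,-d[0]*q+d[1]*c)
rep('black-y',tri([A(90,385),B(112,378)]))
rep('white-y',tri([A(472,302),B(500,293)]))
rep('white+y',tri([A(703,248),B(740,240)]))
rep('black+y',tri([A(318,335),ray((291.2,280.5),'wrist',s1),ray((220.7,211.2),'side')]))
rep('blackhead',tri([A(278,100),B(115,95)]))
rep('white head',tri([A(540,40),B(400,40)]))
P=tri([A(703,248),B(740,240)])
# dock refine from all wrist: dial center
rep('dial',tri([ray((348,184),'wrist',s3),ray((426,184),'wrist',s4)]))
rep('screw+y',tri([ray((325,102),'wrist',s3),ray((400,104),'wrist',s4)]))
E
```

```text
black-y [609.  52. 175.] dockframe 31.306797826036274 -89.78165808596755
white-y [609. 110. 175.] dockframe 52.777466036682846 -35.6567651525298
white+y [608. 145. 176.] dockframe 64.37533217819849 -3.167234182136678
black+y [602.  90. 186.] dockframe 38.423414494533965 -52.112813739638526
blackhead [604.  73.  62.] dockframe 34.35905656475455 -68.35865887107958
white head [600. 129.  76.] dockframe 51.40826806424483 -15.380582891696974
dial [604. 147.  41.] dockframe 61.3796946447141 0.23677295210083926
screw+y [504. 142.  -1.] dockframe -33.54568636549202 32.2659336124118
```

```bash
python3 - <<'E'
from h import *
m=env.camera_model('wrist');T=m['tool_from_camera']
for z in (-78,-100,-120,-170):
  for x in (37.5,0,-37.5):
    for y in (90,60):
      p=T[:3,:3].T@(np.array([x,y,z])-T[:3,3]); print((x,y,z),p.round(0),(m['fx']*p[0]/p[2]+m['cx']).round(),(m['fy']*p[1]/p[2]+m['cy']).round())
E
```

```text
(37.5, 90, -78) [89. 14. 99.] 599.0 242.0
(37.5, 60, -78) [59. 14. 99.] 503.0 242.0
(0, 90, -78) [ 89.  50. 109.] 572.0 342.0
(0, 60, -78) [ 59.  50. 109.] 486.0 342.0
(-37.5, 90, -78) [ 89.  86. 120.] 550.0 424.0
(-37.5, 60, -78) [ 59.  86. 120.] 471.0 424.0
(37.5, 90, -100) [89. 20. 78.] 676.0 279.0
(37.5, 60, -100) [59. 20. 78.] 555.0 279.0
(0, 90, -100) [89. 56. 88.] 634.0 398.0
(0, 60, -100) [59. 56. 88.] 527.0 398.0
(-37.5, 90, -100) [89. 92. 99.] 600.0 492.0
(-37.5, 60, -100) [59. 92. 99.] 504.0 492.0
(37.5, 90, -120) [89. 26. 59.] 794.0 335.0
(37.5, 60, -120) [59. 26. 59.] 633.0 335.0
(0, 90, -120) [89. 62. 69.] 723.0 479.0
(0, 60, -120) [59. 62. 69.] 586.0 479.0
(-37.5, 90, -120) [89. 98. 80.] 669.0 585.0
(-37.5, 60, -120) [59. 98. 79.] 550.0 586.0
(37.5, 90, -170) [89. 39. 11.] 2953.0 1362.0
(37.5, 60, -170) [59. 39. 11.] 2073.0 1368.0
(0, 90, -170) [89. 75. 21.] 1653.0 1328.0
(0, 60, -170) [59. 76. 21.] 1205.0 1331.0
(-37.5, 90, -170) [ 89. 111.  31.] 1212.0 1316.0
(-37.5, 60, -170) [ 59. 112.  31.] 911.0 1318.0
```

The handle tips stand at about z 175, x 608. That's close to the gripper body's edge once it's lowered at the dock, so I'll pinch about 8 mm off-centre towards the robot side. The dial came out at x' = 61.4, y' = 0.2 in the dock frame, which confirms the dock pose. Now over to the holder.

```bash
python3 -m pendant '[0,-0.14,0,0,-1,0,-0.14,0,0,-1,-0.01,-0.14,0,0,-1,-0.01,-0.14,0,0,-1,0,0,0,0,-1,0,0,0,0,-1]'
python3 - <<'E'
from h import *
s=env.state(); print(s['t'],s['eef_pos'],s['tcp_rot'],s['ft_force'],s['qvel'].max())
im=env.read_camera('wrist');save('w5.png',im)
import pickle; pickle.dump(s,open('w5.pkl','wb'))
for t in ['cartridge','holder','pinch_point']: print(t,[(np.round(d['xyz'],0).tolist(),round(d['confidence'],2)) for d in env.landmark_of(t,'wrist')])
c=projw((514,-201,60),s);print(c)
x,y=int(c[0]),int(c[1]);save('c5.png',im,5,(x-80,y-60,x+80,y+60));print(x-80,y-60)
E
```

```text
t: 5.28
eef_pos: [514.6, -203.9, 250.5]
tcp_rot: [3.141, -0.0, 2.906]
ft_force: [-0.5, -0.1, -0.9]
opening: 0.999
5.275 [ 514.57912108 -203.89605147  250.51263562] [ 3.14118031e+00 -2.44275961e-04  2.90622996e+00] [-0.51679451 -0.07212562 -0.88693167] 0.018857724377228362
cartridge [([564.0, -90.0, 3.0], 0.92), ([473.0, -87.0, -1.0], 0.91), ([515.0, -201.0, 6.0], 0.85), ([500.0, 8.0, 1.0], 0.72)]
holder [([519.0, -202.0, -3.0], 0.59)]
pinch_point [([516.0, -203.0, 75.0], 0.96), ([497.0, 6.0, 65.0], 0.94), ([570.0, -82.0, 63.0], 0.86), ([474.0, -81.0, 64.0], 0.79)]
[315.98155361 175.62193829]
235 115
```

View pics/c5.png

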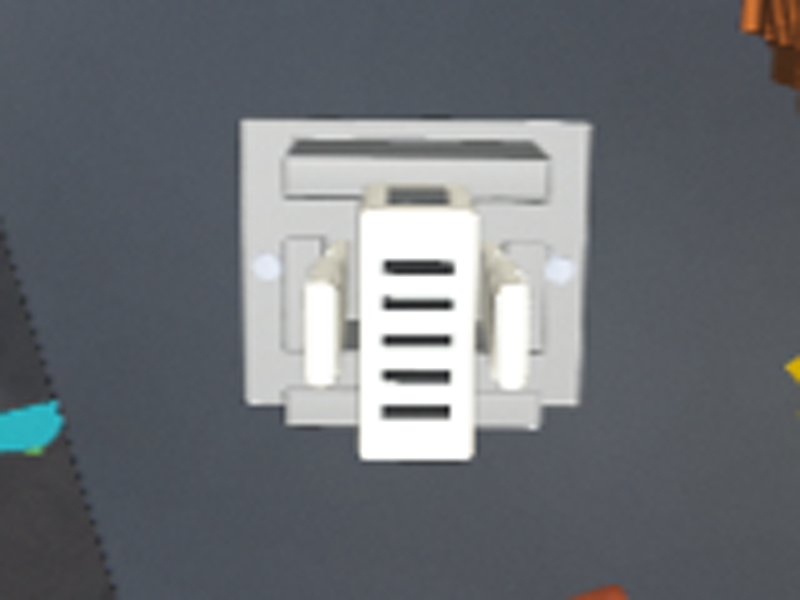

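```bash
python3 - <<'E'
from h import *
import pickle; s=pickle.load(open('w5.pkl','rb'))
W=lambda u,v:(235+u/5,115+v/5)
print('tri top',tri([ray(W(418,340),'wrist',s),ray((338,151.2),'side')]))
for z in (86,88):
  q=[atz(W(*p),'wrist',z,s) for p in [(360,208),(480,208),(360,460),(474,460)]]
  print(z,np.mean(q,0),'len',np.linalg.norm(q[0]-q[2]),np.linalg.norm(q[1]-q[3]),np.linalg.norm(q[0]-q[1]),np.linalg.norm(q[2]-q[3]))
  for a,b in((0,2),(1,3)): d=q[b]-q[a];print('yaw',np.arctan2(d[1],d[0]))
# paddles top centre
print('paddles',atz(W(322,332),'wrist',86,s),atz(W(512,332),'wrist',86,s))
sc=[atz(W(*p),'wrist',8,s) for p in [(267,267),(559,268)]];print('screws',sc,np.mean(sc,0)); d=sc[1]-sc[0];print(np.arctan2(-d[0],d[1]))
q=[atz(W(*p),'wrist',6,s) for p in [(241,120),(592,125),(247,404),(579,404)]];print('foot',np.mean(q,0));
d=q[1]-q[0];print(np.linalg.norm(d),np.arctan2(-d[0],d[1]));d=q[3]-q[2];print(np.linalg.norm(d),np.arctan2(-d[0],d[1]))
R=Rn.from_euler('xyz',s['tcp_rot']).as_matrix(); print('toolyaw',np.arctan2(-R[1,0],-R[0,0]))
E
```

```text
tri top [ 513.71603577 -198.91613529   93.08488338]
86 [ 516.49969279 -198.72243868   86.        ] len 56.10049793988189 56.11083002727437 25.450758995005202 25.299630683338588
yaw -0.24321062877018368
yaw -0.24590292589423127
88 [ 516.03229166 -198.64002055   88.        ] len 55.76429045992399 55.774560627633214 25.298233868509968 25.14801126126102
yaw -0.24321062877018398
yaw -0.2459029258942311
paddles [ 510.54125859 -218.80300096   86.        ] [ 520.2067102  -178.75756084   86.        ]
screws [array([ 506.89046994, -236.48415791,    8.        ]), array([ 525.26013473, -161.4883606 ,    8.        ])] [ 516.07530233 -198.98625926    8.        ]
-0.24021311239080848
foot [ 516.36920171 -198.55908264    6.        ]
90.93364534253894 -0.25062061290699056
90.4089221932358 -0.236936931142824
toolyaw -0.23536269055266212
```

Holder and cartridge centre is about (516,-198.7), yaw -0.242, and the top measures 56 × 25 mm as it should. The side triangulation gave a height of 93 against the expected 88, which is within calibration error. I'll lower to a hover.

```bash
python3 -m pendant '[0.02,0.013,0.1,0.002,-1,0,0,0.1,0,-1,0,0,0.1,0,-1,0,0,0,0,-1,0,0,0,0,-1]'
python3 - <<'E'
from h import *
s=env.state(); print(s['t'],s['eef_pos'],s['tcp_rot'],s['ft_force'],s['qvel'].max())
im=env.read_camera('wrist');save('w6.png',im)
import pickle; pickle.dump(s,open('w6.pkl','wb'))
E
```

```text
t: 6.1
eef_pos: [508.6, -197.8, 131.9]
tcp_rot: [-3.141, 0.001, 2.9]
ft_force: [0.2, 0.3, 0.5]
opening: 1.001
6.1 [ 508.55358558 -197.76016498  131.90483277] [-3.14132692e+00  1.34884654e-03  2.90031891e+00] [0.15383191 0.28401877 0.46840994] 0.0009649617982780696
```

View pics/w6.png

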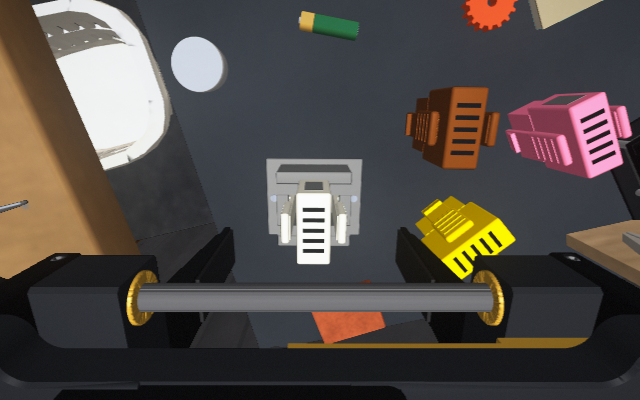

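```bash
python3 - <<'E'
from h import *
import pickle
im=cv2.imread('pics/w6.png')[:,:,::-1]; save('c6.png',im,5,(240,150,390,270))
E
```

```text
(no output)
```

View pics/c6.png

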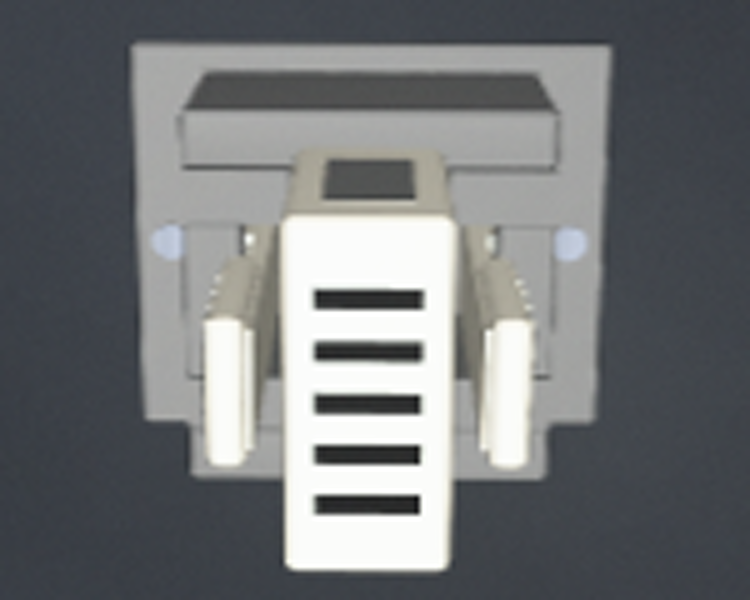

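```bash
python3 - <<'E'
from h import *
import pickle; s5=pickle.load(open('w5.pkl','rb'));s=pickle.load(open('w6.pkl','rb'))
W=lambda u,v:(235+u/5,115+v/5); V=lambda u,v:(240+u/5,150+v/5)
a=[(360,208),(480,208),(360,460),(474,460)];b=[(281,216),(456,216),(284,571),(451,571)]
print(np.mean([tri([ray(W(*i),'wrist',s5),ray(V(*j),'wrist',s)]) for i,j in zip(a,b)],0))
R=Rn.from_euler('xyz',s['tcp_rot']).as_matrix()
for z in (86,88):
  q=[atz(V(*p),'wrist',z,s) for p in b]; print(np.mean(q,0),[ (np.arctan2(*(q[k+2]-q[k])[[1,0]])) for k in (0,1)])
  print('in tool',R.T@(np.mean(q,0)-s['eef_pos']))
p=[R.T@(atz(V(*p),'wrist',86,s)-s['eef_pos']) for p in [(205,390),(531,390)]];print('paddle outer',p)
p=[R.T@(atz(V(*p),'wrist',8,s)-s['eef_pos']) for p in [(167,243),(571,244)]];print('screws',p,np.arctan2(-R[1,0],-R[0,0]))
E
```

```text
[ 515.83500016 -199.03360902   88.99154666]
[ 516.60449756 -199.6409564    86.        ] [np.float64(-0.25053206636502556), np.float64(-0.24140859904284168)]
in tool [-8.20518221  0.10957064 45.91591457]
[ 515.82074429 -199.44157125   88.        ] [np.float64(-0.25053206636502584), np.float64(-0.24140859904284206)]
in tool [-7.39918821  0.11537897 43.91482398]
paddle outer [array([ -6.68854292, -23.65878222,  45.92018501]), array([-6.7623794 , 23.8945409 , 45.90764788])]
screws [array([ -7.11295848, -38.91800222, 123.92488615]), array([ -7.42402964,  39.23115946, 123.90453853])] -0.24127374142491145
```

Centred in y to 0.1 mm, yaw matched, top at z 89. Descend.

```bash
python3 -m pendant '[0,0,0.06,0,-1,0,0,0.06,0,-1,0,0,0.06,0,-1,0,0,0.007,0,-1,0,0,0,0,-0.4,0,0,0,0,-0.1,0,0,0,0,-0.05]'; python3 -m pendant '[0,0,0,0,0,0,0,0,0,0.02,0,0,0,0,0.04]'
```

```text
t: 7.02
eef_pos: [508.2, -198.0, 56.6]
tcp_rot: [-3.141, 0.001, 2.9]
ft_force: [0.6, 0.2, 0.9]
opening: 0.741
t: 7.4
eef_pos: [507.9, -198.0, 56.0]
tcp_rot: [-3.142, 0.0, 2.899]
ft_force: [-0.6, -0.3, 2.8]
opening: 0.492
```

```bash
python3 - <<'E'
from h import *
s=env.state(); print(s['t'],s['eef_pos'],s['tcp_rot'],s['ft_force'],s['moment'],s['opening']*95)
E
```

```text
7.4 [ 507.86872341 -197.95755262   55.98633769] [-3.14158161e+00  1.89088825e-04  2.89949833e+00] [-0.59908735 -0.34959765  2.82629449] [-0.08747447  0.08026547  0.01093462] 46.738268065456126
```

```bash
python3 -m pendant '[0,0,0,0,0.08,0,0,0,0,0.12,0,0,0,0,0.16,0,0,0,0,0.2]'; python3 -m pendant '[0,0,0,0,0.4,0,0,0,0,0.4]';  python3 - <<'E'
from h import *
s=env.state(); print(s['t'],s['eef_pos'],s['tcp_rot'],s['ft_force'],s['moment'],s['opening']*95)
save('w7.png',env.read_camera('wrist'))
E
```

```text
t: 7.9
eef_pos: [507.9, -198.0, 56.1]
tcp_rot: [-3.141, 0.0, 2.9]
ft_force: [-1.6, -0.5, 7.9]
opening: 0.407
t: 8.15
eef_pos: [507.8, -198.0, 56.3]
tcp_rot: [-3.141, 0.0, 2.9]
ft_force: [-2.4, 0.2, 10.0]
opening: 0.388
8.15 [ 507.84731144 -197.9823791    56.32633709] [-3.14145408e+00  4.45558084e-04  2.89958161e+00] [-2.44179379  0.24270596 10.01653556] [-0.00205511  0.44811234 -0.02633921] 36.842743399692964
```

View pics/w7.png

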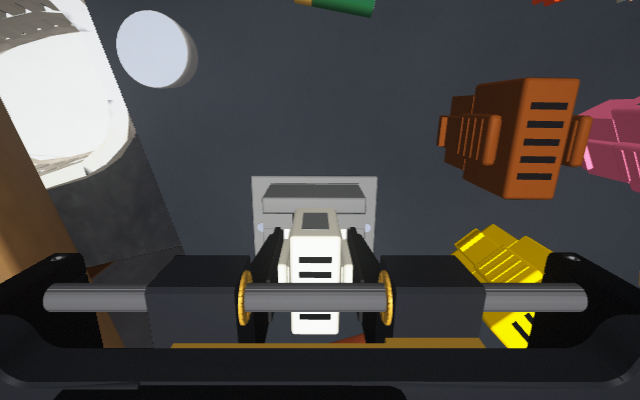

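Pinched at reading 0.388, wrist z +10 N. I'll ease up a little and watch the force.

```bash
python3 -m pendant '[0,0,-0.001,0,0.4,0,0,-0.001,0,0.4]'; python3 -m pendant '[0,0,-0.002,0,0.4,0,0,-0.002,0,0.4]'
```

```text
t: 8.45
eef_pos: [507.8, -197.9, 56.5]
tcp_rot: [3.141, -0.0, 2.899]
ft_force: [-1.0, 0.5, -2.4]
opening: 0.389
t: 8.7
eef_pos: [507.7, -197.8, 58.0]
tcp_rot: [3.141, -0.001, 2.9]
ft_force: [-0.9, 0.1, -2.5]
opening: 0.388
```

```bash
python3 -m pendant '[0,0,-0.006,0,0.4,0,0,-0.008,0,0.4,0,0,-0.01,0,0.4,0,0,-0.01,0,0.4]'; python3 -m pendant '[0,0,-0.015,0,0.4,0,0,-0.02,0,0.4,0,0,-0.02,0,0.4,0,0,-0.03,0,0.4,0,0,-0.03,0,0.4,0,0,-0.03,0,0.4,0,0,0,0,0.4]'
python3 - <<'E'
from h import *
s=env.state(); print(s['t'],s['eef_pos'],s['tcp_rot'],s['ft_force'],s['moment'])
import pickle; pickle.dump(s,open('w8.pkl','wb'))
im=env.read_camera('wrist');save('w8.png',im);im2=env.read_camera('side')
save('s8.png',np.vstack([cv2.resize(im[150:350,200:460],(650,500)),]))
save('s8b.png',im2,4,(270,90,410,220))
E
```

```text
t: 9.2
eef_pos: [507.8, -197.9, 72.2]
tcp_rot: [3.142, 0.0, 2.9]
ft_force: [0.8, -0.6, -0.5]
opening: 0.388
t: 10.07
eef_pos: [508.2, -198.1, 130.9]
tcp_rot: [-3.141, 0.002, 2.9]
ft_force: [-0.3, -0.1, -1.8]
opening: 0.391
10.075 [ 508.18148567 -198.05854841  130.89581547] [-3.14124114e+00  1.82313157e-03  2.89952121e+00] [-0.31192689 -0.12732039 -1.82727328] [ 0.02893658 -0.02113819 -0.0214134 ]
```

View pics/s8.png

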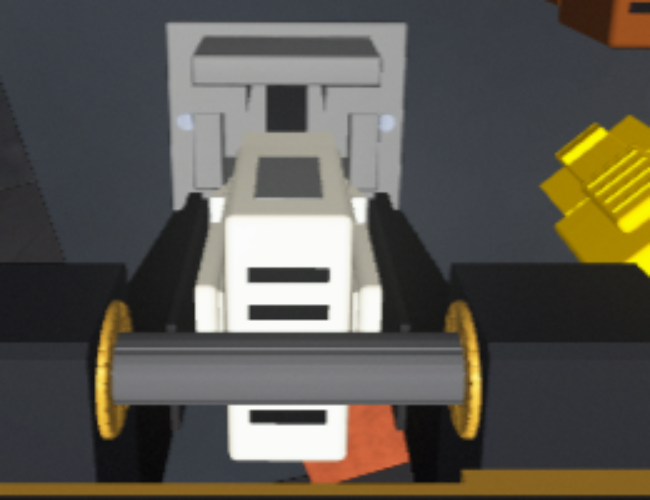

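View pics/s8b.png

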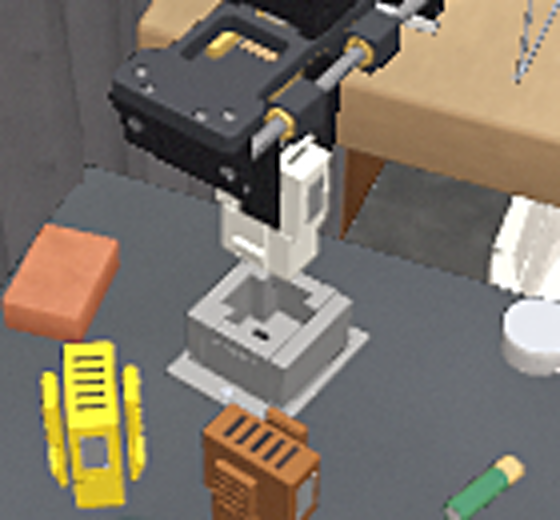

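The cartridge is out and upright with its underside about 83 mm up. The holder is empty and the bystanders haven't moved. Now lift and carry to the dock.

```bash
python3 -m pendant '[0,0,-0.07,0,0.4,0,0,-0.07,0,0.4,0,0,-0.07,0,0.4,0.0165,0.1135,0,0,0.4,0.0165,0.1135,0,0,0.4,0.0165,0.1135,0,0,0.4,0.0165,0.1135,0,0,0.4]'; python3 -m pendant '[0.0165,0.1135,0,0,0.4,0.0165,0.1135,0,0,0.4,0.0165,0.1135,0,0,0.4,0,0,0,-0.04,0.4,0,0,0,-0.04,0.4,0,0,0,-0.04,0.4,0,0,0,-0.04,0.4,0,0,0,-0.03,0.4,0,0,0,0,0.4]'
python3 - <<'E'
from h import *
s=env.state(); print(s['t'],s['eef_pos'],s['tcp_rot'],s['ft_force'],s['opening'])
import pickle; pickle.dump(s,open('w9.pkl','wb'))
im=env.read_camera('wrist');save('w9.png',im)
R=Rn.from_euler('xyz',s['tcp_rot']).as_matrix();print('yaw',np.arctan2(-R[1,0],-R[0,0]))
print(R.T@(np.array([539.5,121.6,215])-s['eef_pos']))
E
```

```text
t: 11.05
eef_pos: [525.5, -13.8, 213.3]
tcp_rot: [3.142, -0.001, 2.899]
ft_force: [0.3, -0.2, -1.7]
opening: 0.388
t: 12.18
eef_pos: [538.9, 121.7, 213.3]
tcp_rot: [3.141, -0.001, -2.787]
ft_force: [0.4, 0.1, -0.4]
opening: 0.387
12.175 [538.92733741 121.68873251 213.26168928] [ 3.14125946e+00 -9.88606265e-04 -2.78744273e+00] [ 0.41023171  0.10277844 -0.35063698] 0.38658831249771813
yaw 0.35414992718456306
[-0.5046335  -0.28124201 -1.73890426]
```

View pics/w9.png

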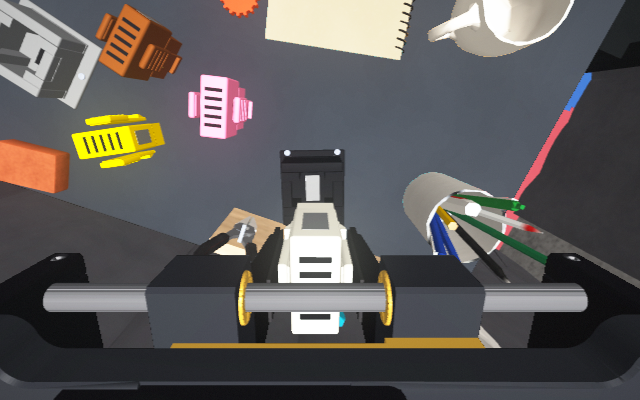

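```bash
python3 - <<'E'
from h import *
im=cv2.imread('pics/w9.png')[:,:,::-1]; save('c9.png',im,7,(262,140,362,220))
E
```

```text
(no output)
```

View pics/c9.png

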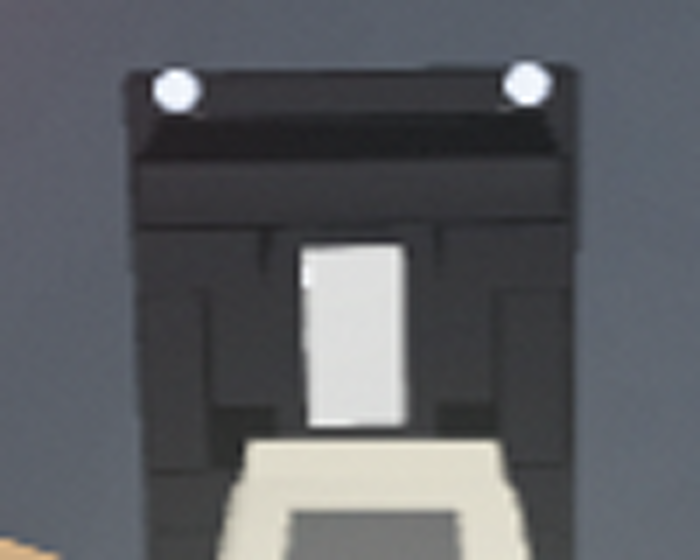

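```bash
python3 - <<'E'
from h import *
import pickle; s=pickle.load(open('w9.pkl','rb'))
R=Rn.from_euler('xyz',s['tcp_rot']).as_matrix()
C=lambda u,v:(262+u/7,140+v/7)
f=lambda p,z:(R.T@(atz(C(*p),'wrist',z,s)-s['eef_pos'])).round(1)
print('screws z10',f((177,90),10),f((527,83),10))
print('rim edge', [f(p,z) for z in (65,67,69) for p in [(137,160),(568,157)]])
print('rim side mid', f((143,400),67),f((573,400),67))
print('seam',f((140,228),67),f((566,220),67))
print('slot edges(y slots, x=-14)?',f((205,290),67),f((498,288),67), 'x mouth edge?',f((265,235),67),f((438,235),67))
print('pad',[f(p,43) for p in [(300,247),(403,245),(308,428),(405,427)]])
E
```

```text
screws z10 [ 25.1 -31.3 203.3] [ 26.2  27.7 203.3]
rim edge [array([ 22.8, -32.6, 148.3]), array([ 23.1,  29.8, 148.3]), array([ 23.1, -32.4, 146.3]), array([ 23.5,  29.7, 146.3]), array([ 23.5, -32.2, 144.3]), array([ 23.8,  29.5, 144.3])]
rim side mid [-12.8 -32.6 146.2] [-12.9  31.3 146.3]
seam [ 13.1 -32.3 146.3] [ 14.2  29.6 146.3]
slot edges(y slots, x=-14)? [  3.9 -23.  146.3] [  4.1  19.9 146.3] x mouth edge? [ 12.1 -14.1 146.3] [ 12.   11.  146.3]
pad [array([  5.1,  -9.8, 170.3]), array([  5.4,   6.3, 170.3]), array([-24.5,  -8.8, 170.2]), array([-24.3,   6.8, 170.2])]
```

```bash
python3 - <<'E'
from h import *
import pickle; s=pickle.load(open('w8.pkl','rb'));s6=pickle.load(open('w6.pkl','rb'))
im=cv2.imread('pics/w8.png')[:,:,::-1]; save('c8.png',im,7,(262,150,372,235))
R=Rn.from_euler('xyz',s['tcp_rot']).as_matrix();R6=Rn.from_euler('xyz',s6['tcp_rot']).as_matrix()
V=lambda u,v:(240+u/5,150+v/5)
g=lambda p,z:(R6.T@(atz(V(*p),'wrist',z,s6)-s6['eef_pos'])).round(1)
print('w6 rim edge',g((183,110),42),g((558,110),42),'seam',g((183,167),42),g((557,167),42),'slot',g((187,226),42),g((551,226),42))
E
```

```text
w6 rim edge [ 25.2 -30.9  89.9] [25.1 31.7 89.9] seam [ 15.4 -31.2  89.9] [15.4 31.9 89.9] slot [  5.1 -30.9  89.9] [ 5.  31.2 89.9]
```

View pics/c8.png

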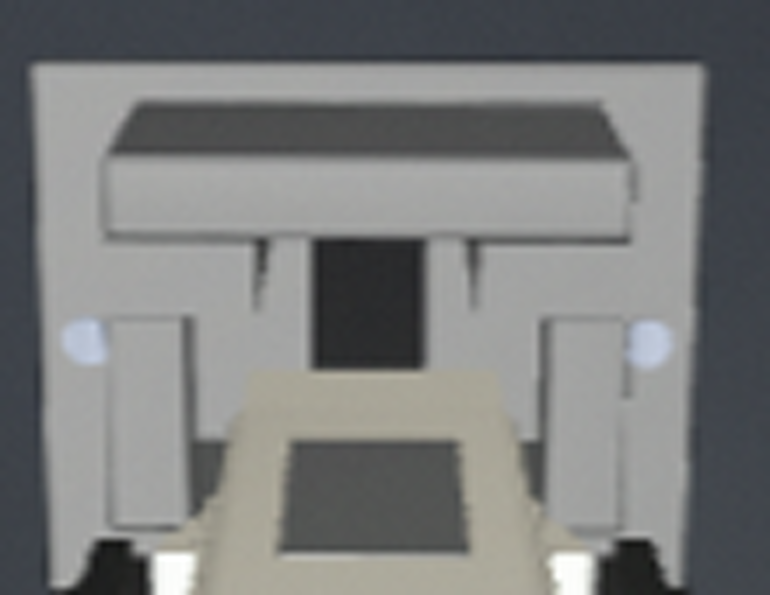

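```bash
python3 -m pendant '[-0.003,-0.004,0.06,0,0.4,0,0,0.06,0,0.4,0,0,0.06,0,0.4,0,0,0.04,0,0.4,0,0,0,0,0.4,0,0,0,0,0.4]'
python3 - <<'E'
from h import *
s=env.state(); print(s['t'],s['eef_pos'],s['tcp_rot'],s['ft_force'],s['opening'])
import pickle; pickle.dump(s,open('w10.pkl','wb'))
im=env.read_camera('wrist');save('w10.png',im);save('s10.png',env.read_camera('side'),5,(170,190,330,310))
save('c10.png',im,5,(240,150,390,270))
E
```

```text
t: 12.98
eef_pos: [541.2, 120.7, 126.5]
tcp_rot: [-3.141, 0.001, -2.787]
ft_force: [-0.2, 0.5, -1.1]
opening: 0.391
12.975 [541.22098708 120.69904543 126.49508175] [-3.14142195e+00  9.76791115e-04 -2.78716044e+00] [-0.18482579  0.49134314 -1.09557692] 0.39064779998737514
```

View pics/w10.png

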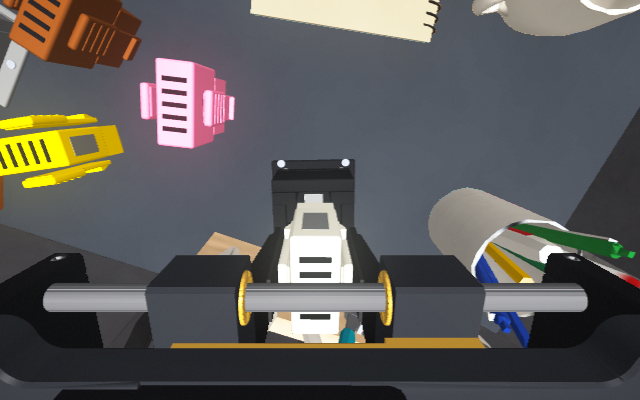

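View pics/c10.png

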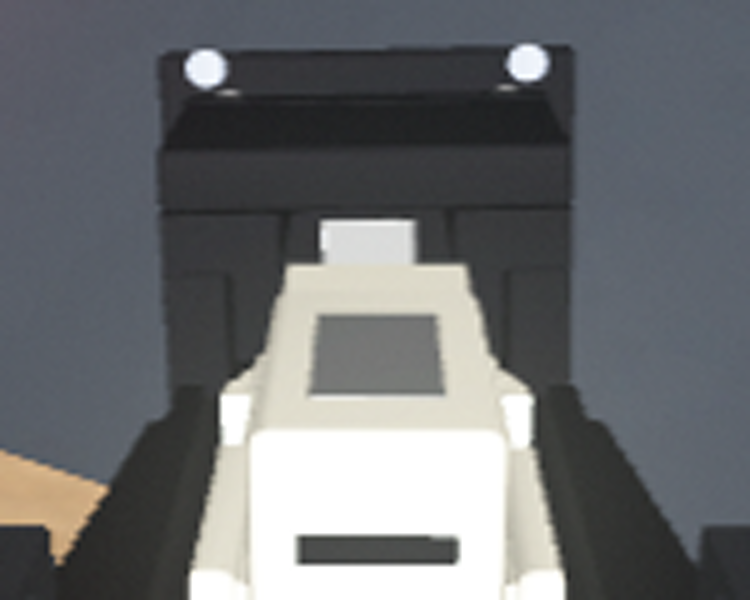

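View pics/s10.png

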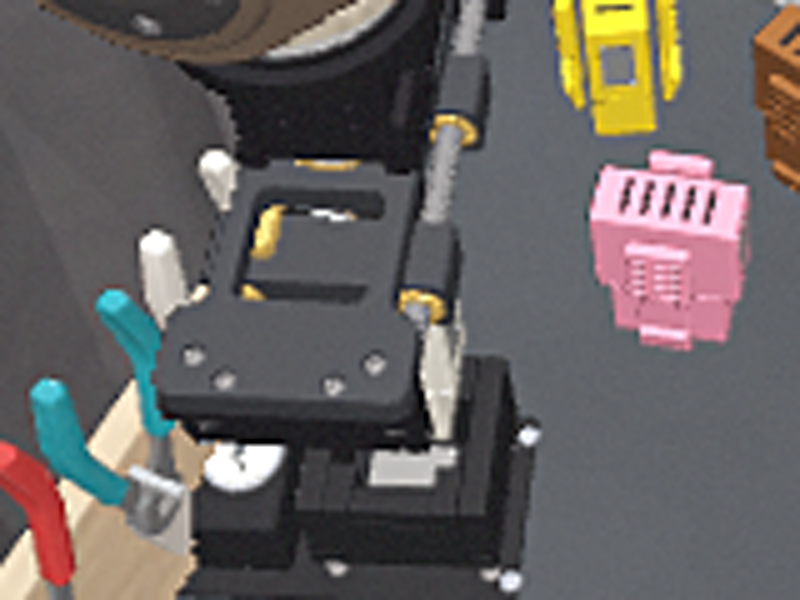

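```bash
python3 - <<'E'
from h import *
import pickle; s=pickle.load(open('w10.pkl','rb'));s8=pickle.load(open('w8.pkl','rb'))
def F(s,C,z):
    R=Rn.from_euler('xyz',s['tcp_rot']).as_matrix()
    return lambda p,z=z:(R.T@(atz(C(*p),'wrist',z,s)-s['eef_pos']))
f=F(s,lambda u,v:(240+u/5,150+v/5),67); h=F(s8,lambda u,v:(262+u/7,150+v/7),42)
def pr(n,a,b): 
    m=(a+b)/2; print(n,'mid x %.1f y %.1f  slope %.3f width %.1f'%(m[0],m[1],(b[0]-a[0])/(b[1]-a[1]),b[1]-a[1]))
print('dock');pr('rim',f((160,148)),f((571,144)));pr('seam',f((163,211)),f((570,208)));pr('slot',f((232,275)),f((505,272)));pr('mouth',f((287,215)),f((450,212)))
pr('screws',f((206,68),10),f((527,63),10))
print('holder');pr('rim',h((104,156)),h((631,156)));pr('seam',h((106,240)),h((630,242)));pr('slot',h((189,318)),h((544,318)));pr('mouth',h((262,240)),h((474,240)))
pr('screws',h((84,342),8),h((650,342),8))
print('cart in tool: bottom recess edge')
zc=lambda s,tz: s['eef_pos'][2]-tz
# recess bottom/top edges, underside edge
f2=F(s,lambda u,v:(240+u/5,150+v/5),0)
pr('cart10 recess top',f2((318,315),zc(s,14)),f2((438,315),zc(s,14)));pr('cart10 top edge',f2((250,432),zc(s,-32)),f2((507,432),zc(s,-32)));pr('cart10 under',f2((285,265),zc(s,48)),f2((468,265),zc(s,48)))
h2=F(s8,lambda u,v:(262+u/7,150+v/7),0)
pr('cart8 recess top',h2((288,440),zc(s8,14)),h2((460,440),zc(s8,14)));pr('cart8 under',h2((248,370),zc(s8,48)),h2((502,370),zc(s8,48)))
E
```

```text
dock
rim mid x 26.0 y -0.3  slope 0.009 width 61.0
seam mid x 16.2 y -0.2  slope 0.006 width 61.1
slot mid x 6.1 y 0.1  slope 0.010 width 41.4
mouth mid x 15.6 y 0.1  slope 0.018 width 24.5
screws mid x 28.0 y -0.3  slope 0.015 width 58.6
holder
rim mid x 25.2 y 0.8  slope -0.001 width 62.6
seam mid x 14.8 y 0.8  slope -0.005 width 62.9
slot mid x 5.1 y 0.6  slope -0.001 width 43.1
mouth mid x 14.9 y 0.8  slope -0.001 width 25.5
screws mid x -7.9 y 0.7  slope -0.001 width 78.0
cart in tool: bottom recess edge
cart10 recess top mid x 15.1 y 1.4  slope -0.001 width 14.7
cart10 top edge mid x 19.3 y 1.3  slope -0.002 width 24.1
cart10 under mid x 11.0 y 1.3  slope -0.001 width 26.3
cart8 recess top mid x 15.2 y 1.3  slope -0.001 width 15.1
cart8 under mid x 11.1 y 1.5  slope -0.001 width 26.1
```

The dock features sit within about 1 mm of where the holder's did, so I'll trim y by -0.9 mm. The rim now looks more like 61–67, which I'll settle by feel. Descend in small steps.

```bash
python3 -m pendant '[0,-0.0023,0.01,0,0.4,0,0,0.01,0,0.4,0,0,0.01,0,0.4]'; python3 -m pendant '[0,0,0.005,0,0.4,0,0,0.005,0,0.4]'; python3 -m pendant '[0,0,0.005,0,0.4,0,0,0.005,0,0.4]'
```

```text
t: 13.45
eef_pos: [541.1, 119.8, 113.6]
tcp_rot: [3.142, 0.0, -2.787]
ft_force: [-0.4, -0.8, -1.8]
opening: 0.388
t: 13.7
eef_pos: [541.1, 119.8, 109.6]
tcp_rot: [3.141, -0.0, -2.787]
ft_force: [-0.3, -0.1, -1.1]
opening: 0.39
t: 13.95
eef_pos: [541.2, 119.8, 105.7]
tcp_rot: [3.142, 0.0, -2.787]
ft_force: [0.1, -0.3, -2.5]
opening: 0.387
```

```bash
python3 -m pendant '[0,0,0.005,0,0.4,0,0,0.005,0,0.4]'; python3 -m pendant '[0,0,0.004,0,0.4,0,0,0.004,0,0.4]';python3 - <<'E'
from h import *
s=env.state(); print(s['t'],s['eef_pos'],s['ft_force'],s['moment'])
save('s11.png',env.read_camera('side'),5,(170,190,330,310));save('w11.png',env.read_camera('wrist'),2,(160,140,480,360))
E
```

```text
t: 14.2
eef_pos: [541.1, 119.8, 101.7]
tcp_rot: [3.142, 0.0, -2.787]
ft_force: [0.5, 0.2, -0.9]
opening: 0.388
t: 14.45
eef_pos: [541.1, 119.8, 98.5]
tcp_rot: [3.141, 0.0, -2.787]
ft_force: [0.0, 0.1, -1.2]
opening: 0.384
14.45 [541.13721424 119.79162559  98.5312621 ] [ 0.04829183  0.11227756 -1.17008077] [0.03640954 0.04589376 0.01020745]
```

View pics/s11.png

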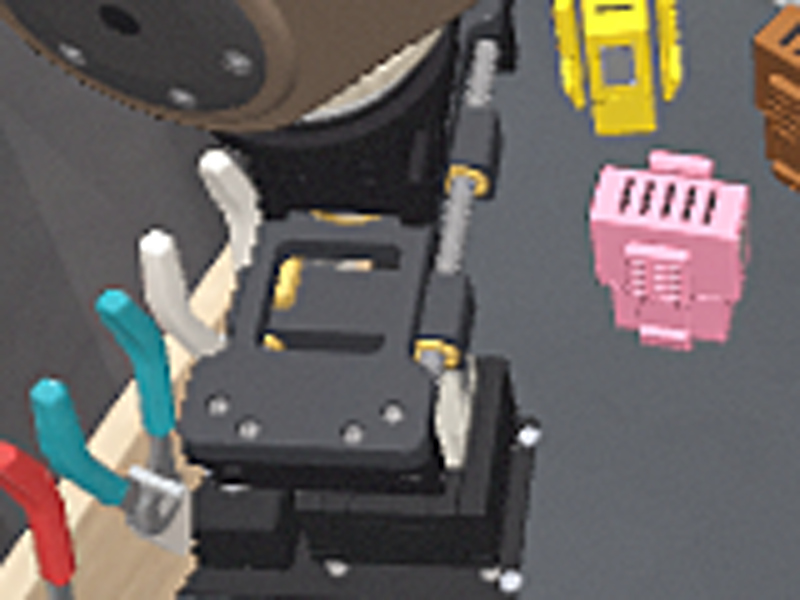

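View pics/w11.png

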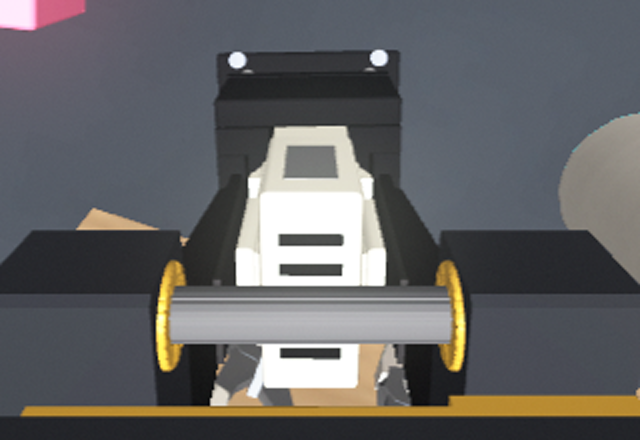

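It's well aligned in the mouth with no side force. Continuing gently.

```bash
python3 -m pendant '[0,0,0.005,0,0.4,0,0,0.005,0,0.4]'; python3 -m pendant '[0,0,0.005,0,0.4,0,0,0.003,0,0.4]';python3 -m pendant '[0,0,0.003,0,0.4,0,0,0.003,0,0.4]'
```

```text
t: 14.8
eef_pos: [541.1, 119.8, 94.5]
tcp_rot: [3.142, 0.0, -2.787]
ft_force: [0.5, 0.0, -1.6]
opening: 0.387
t: 15.05
eef_pos: [541.1, 119.8, 91.3]
tcp_rot: [3.141, -0.0, -2.787]
ft_force: [-0.2, 0.0, -2.0]
opening: 0.387
t: 15.3
eef_pos: [541.1, 119.8, 89.0]
tcp_rot: [3.142, 0.0, -2.787]
ft_force: [-0.1, -0.0, -1.3]
opening: 0.387
```

```bash
python3 -m pendant '[0,0,0.003,0,0.4,0,0,0.003,0,0.4]'; python3 -m pendant '[0,0,0.003,0,0.4,0,0,0.003,0,0.4]';python3 -m pendant '[0,0,0.003,0,0.4,0,0,0.003,0,0.4]'
```

```text
t: 15.55
eef_pos: [541.1, 119.8, 86.6]
tcp_rot: [3.142, 0.0, -2.787]
ft_force: [-0.4, 0.3, -0.4]
opening: 0.388
t: 15.8
eef_pos: [541.1, 119.8, 84.1]
tcp_rot: [3.142, 0.0, -2.787]
ft_force: [0.9, 0.2, -1.4]
opening: 0.387
t: 16.05
eef_pos: [541.2, 119.8, 82.1]
tcp_rot: [-3.142, 0.0, -2.787]
ft_force: [-1.6, -0.4, 4.3]
opening: 0.394
```

The seat was felt at TCP z of about 82.3, so home should come near 74.3 (rim about 60). The gripper body is already past the handle tips without touching. Press on slowly.

```bash
python3 -m pendant '[0,0,0.003,0,0.4,0,0,0.003,0,0.4]'; python3 -m pendant '[0,0,0.003,0,0.4,0,0,0.003,0,0.4]';python3 -m pendant '[0,0,0.0025,0,0.4,0,0,0,0,0.4]'
```

```text
t: 16.3
eef_pos: [541.3, 119.8, 79.8]
tcp_rot: [-3.142, 0.001, -2.787]
ft_force: [-1.8, 0.1, 6.6]
opening: 0.391
t: 16.55
eef_pos: [541.3, 119.8, 77.5]
tcp_rot: [-3.142, 0.001, -2.787]
ft_force: [-2.4, -0.8, 7.6]
opening: 0.39
t: 16.8
eef_pos: [541.3, 119.8, 76.5]
tcp_rot: [-3.142, 0.001, -2.787]
ft_force: [-2.6, -0.0, 7.4]
opening: 0.386
```

```bash
python3 -m pendant '[0,0,0.0025,0,0.4,0,0,0,0,0.4]'; python3 -m pendant '[0,0,0.00125,0,0.4,0,0,0,0,0.4]';python3 -m pendant '[0,0,0.00125,0,0.4,0,0,0,0,0.4]'
```

```text
t: 17.05
eef_pos: [541.3, 119.8, 75.8]
tcp_rot: [-3.141, 0.001, -2.787]
ft_force: [-2.2, -0.1, 10.4]
opening: 0.39
t: 17.3
eef_pos: [541.3, 119.8, 75.7]
tcp_rot: [-3.141, 0.001, -2.787]
ft_force: [-4.7, -0.8, 14.7]
opening: 0.392
t: 17.55
eef_pos: [541.4, 119.9, 75.6]
tcp_rot: [-3.141, 0.002, -2.787]
ft_force: [-6.1, -0.5, 20.8]
opening: 0.391
```

It bottomed: z stays at 75.7 while the force climbs from 10 to 21 N, about 8 mm below first seat contact. Release the tabs slowly.

```bash
python3 -m pendant '[0,0,0,0,0.2]'; python3 -m pendant '[0,0,0,0,0.15,0,0,0,0,0.1]'; python3 -m pendant '[0,0,0,0,0.06,0,0,0,0,0.02]';  python3 -m pendant '[0,0,0,0,-0.02,0,0,0,0,-0.06]'
```

```text
t: 17.68
eef_pos: [541.4, 119.8, 75.5]
tcp_rot: [-3.141, 0.002, -2.787]
ft_force: [-4.6, -0.5, 18.3]
opening: 0.399
t: 17.92
eef_pos: [541.4, 119.7, 75.2]
tcp_rot: [-3.141, 0.001, -2.787]
ft_force: [-4.1, -1.4, 15.7]
opening: 0.444
t: 18.18
eef_pos: [541.5, 119.8, 75.0]
tcp_rot: [-3.141, 0.002, -2.787]
ft_force: [-2.1, -1.0, 11.6]
opening: 0.486
t: 18.42
eef_pos: [541.2, 119.8, 74.0]
tcp_rot: [3.142, 0.0, -2.787]
ft_force: [-0.0, 0.1, 0.3]
opening: 0.529
```

```bash
python3 -m pendant '[0,0,0,0,-0.3,0,0,0,0,-0.6,0,0,0,0,-0.6]'; python3 -m pendant '[0,0,-0.01,0,-0.6,0,0,-0.03,0,-0.6,0,0,-0.06,0,-0.6,0,0,-0.06,0,-0.6,0,0,-0.06,0,-0.6,0,0,-0.06,0,-0.6,0,0,-0.06,0,-0.6,0,0,0,0,-0.6,0,0,0,0,-0.6]'
python3 - <<'E'
from h import *
s=env.state(); print(s['t'],s['eef_pos'],s['ft_force'],s['opening'])
import pickle; pickle.dump(s,open('w12.pkl','wb'))
im=env.read_camera('wrist');save('w12.png',im,5,(240,110,390,230));save('s12.png',env.read_camera('side'),5,(170,210,330,330))
for t in ['cartridge','gear','tin','sanding_block','cell']:
  print(t,[(np.round(d['xyz'],0).tolist(),round(d['confidence'],2)) for d in env.landmark_of(t,'side')])
E
```

```text
t: 18.8
eef_pos: [541.1, 119.8, 73.9]
tcp_rot: [3.141, -0.0, -2.787]
ft_force: [0.1, -0.2, 0.0]
opening: 0.773
t: 19.92
eef_pos: [540.8, 119.7, 209.7]
tcp_rot: [3.141, -0.0, -2.787]
ft_force: [0.0, -0.5, 0.2]
opening: 0.798
19.925 [540.76302657 119.72801053 209.6649052 ] [ 0.03083694 -0.53798513  0.17274599] 0.7979613619133291
cartridge [([472.0, -86.0, 4.0], 0.93), ([564.0, -84.0, 2.0], 0.7), ([500.0, 6.0, 2.0], 0.65), ([550.0, 121.0, 28.0], 0.61), ([555.0, 121.0, -2.0], 0.5)]
gear [([384.0, -18.0, -2.0], 0.68), ([556.0, 120.0, -1.0], 0.61)]
tin [([381.0, -264.0, -4.0], 0.89), ([548.0, 124.0, 29.0], 0.28)]
sanding_block [([648.0, -192.0, 3.0], 0.73), ([515.0, -202.0, 4.0], 0.72)]
cell [([553.0, 120.0, -1.0], 0.49), ([374.0, -151.0, 0.0], 0.41)]
```

View pics/w12.png

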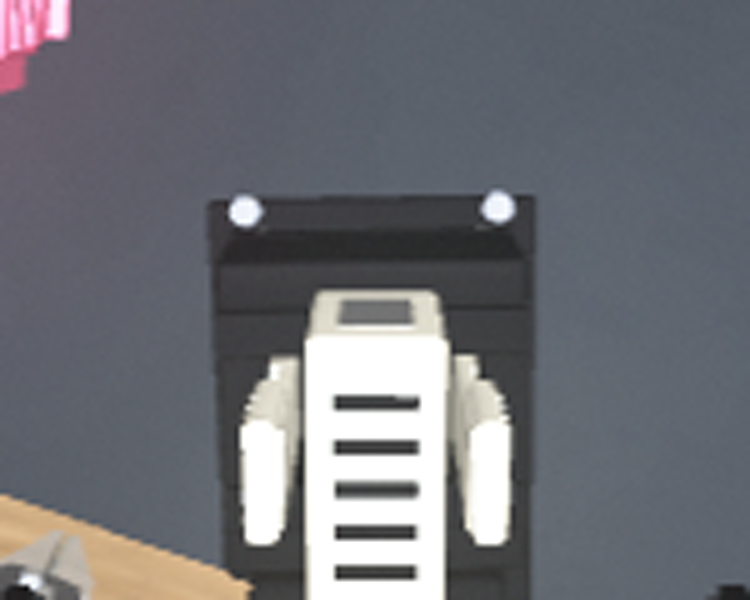

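View pics/s12.png

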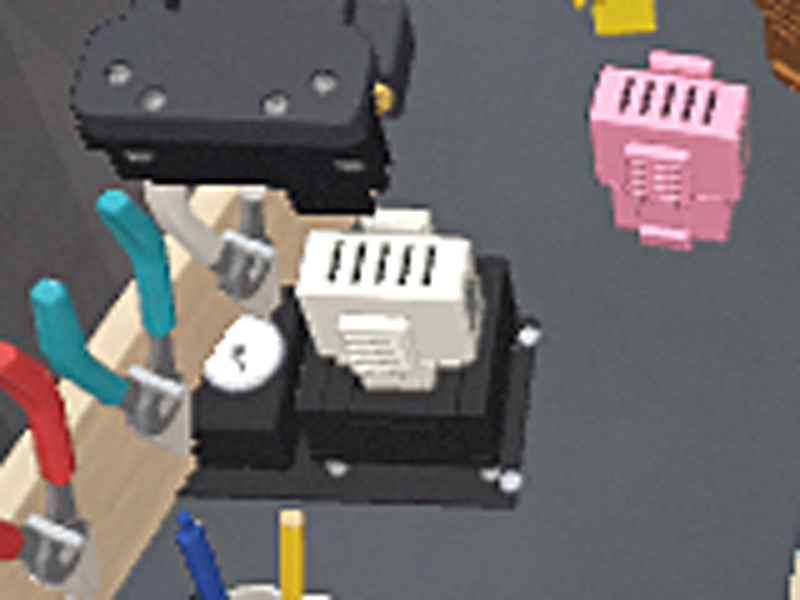

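```bash
python3 - <<'E'
from h import *
import pickle; s=pickle.load(open('w12.pkl','rb'))
w=lambda u,v:ray((240+u/5,110+v/5),'wrist',s);a=lambda u,v:ray((170+u/5,210+v/5),'side')
p=tri([w(447,338),a(462,305)]);q=tri([w(305,338),a(474,240)]);print(p,q,np.linalg.norm(p-q))
d=p-q;print('yaw',np.arctan2(-d[0],d[1]))
W=lambda u,v:(240+u/5,110+v/5)
for z in (104,106,110,114):
  P=[atz(W(*k),'wrist',z,s) for k in [(241,480),(512,480),(305,338),(448,338),(334,572),(418,572),(334,402),(418,402)]]
  print(z,'paddles',np.linalg.norm(P[0]-P[1]),'body',np.linalg.norm(P[2]-P[3]),'ctr',np.mean(P[4:],0)[:2], (P[2]+P[3])[:2]/2+28*np.array([np.cos(.37),np.sin(.37)]))
E
```

```text
[516.95607405 125.60387298 110.1468475 ] [525.07245954 102.36140586 111.08656202] 24.6367825590857
yaw 0.3359663942892462
104 paddles 49.50440069985262 body 25.45535926915093 ctr [550.76988828 124.90750419] [550.47162042 125.3661034 ]
106 paddles 49.14422393116424 body 25.270154945540302 ctr [550.16374913 124.6773826 ] [550.05758346 125.20631286]
110 paddles 48.42387039378748 body 24.89974629831903 ctr [548.95147084 124.21713942] [549.22950953 124.88673179]
114 paddles 47.703516856410666 body 24.529337651097872 ctr [547.73919254 123.75689624] [548.4014356  124.56715071]
```

```bash
python3 - <<'E'
from h import *
import pickle; s=pickle.load(open('w12.pkl','rb'));s6=pickle.load(open('w6.pkl','rb'))
im=cv2.imread('pics/w12.png')
cv2.imwrite('pics/c12.png',cv2.resize(im[220:380,200:550],None,fx=2.2,fy=2.2))
h=lambda u,v,z:(240+u/5,150+v/5)
R=Rn.from_euler('xyz',s['tcp_rot']).as_matrix();R6=Rn.from_euler('xyz',s6['tcp_rot']).as_matrix()
x=lambda p,z:(R.T@(atz((240+p[0]/5,110+p[1]/5),'wrist',z,s)))[0]
x6=lambda p,z:(R6.T@(atz((240+p[0]/5,150+p[1]/5),'wrist',z,s6)))[0]
print('holder edge->body bottom',x6((370,110),42)-x6((370,151),42),'seam',x6((370,110),42)-x6((370,167),42))
for z in (60,66): print('dock',x((375,262),z)-x((375,291),z),'seam',x((375,262),z)-x((375,309),z),'per 8mm lift',x((375,291),z)-x((375,291),z+8))
E
```

```text
holder edge->body bottom 7.016004450817377 seam 9.782344423263112
dock 5.988878017567913 seam 9.737359816495768 per 8mm lift -1.5313835148759836
dock 5.876195500969516 seam 9.55414850280249 per 8mm lift -1.5313835148759836
```

View pics/c12.png

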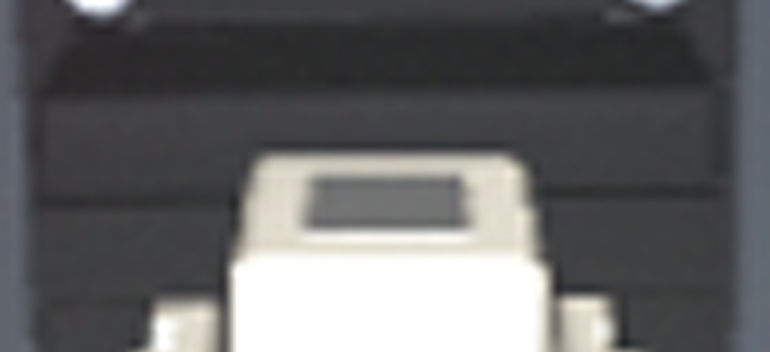

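```bash
python3 - <<'E'
from h import *
print(env.job_done()); print(env.state()['t'])
E
```

```text
the job is handed in; nothing more can be done
None
the job is handed in; nothing more can be done
```

I moved the white cartridge from the plain holder to the gauge dock and handed the job in at about 20 s. `job_done()` gave no verdict.

**What I did**
- I pinched both tabs and drew the cartridge straight out. The wrist read 10 N when the pinch closed and about 2.5 N during the pull.
- I took the paddles about 8 mm off-centre, towards the robot, so the gripper body would clear the plier handles behind the dock. The wrist force stayed near zero while the body passed the handle tips, so nothing was touched there.
- At the dock I felt the seat at TCP z of about 83 mm. It bottomed at 75.7 mm, where the wrist force rose to about 21 N, and I then let the tabs out slowly.

**Last checks**
- **Tabs:** the paddles measured about 48–49 mm across and looked the same on both sides, so both tabs look sprung out.
- **Height:** the underside is about 27–30 mm above the table, or 3–6 mm above dock_home. The limit is 15.5 mm.
- **Fit:** the shoulders look level with the rim. The cartridge centre came out at about (549–550, 124.5) mm, up to 3 mm from my first dock estimate, though within 1 mm of a later closer look at the dock.
- **Bystanders:** the gear, tin, sanding block and cell read within about 5 mm of their starting places, which is the detector's noise.
- **Robot:** it was well clear of everything when I handed in.

**What disagreed**
- My first estimate of the rim height was 67 mm. A closer look and the felt bottoming put it at about 61 mm, and I went by feel.
- The side-view height of the cartridge's top read about 3 mm higher than the felt home implies.
- I did not touch the cartridge again after release to confirm its height.

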